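# Lay a boiled-egg breakfast

### The job

Lay a boiled-egg breakfast: first stand the egg cup upright in the middle of the side plate, and only then set the egg in it, pointed end up, without dropping the egg. Seat the coffee cup upright in the saucer's well, and stand the pepper shaker upright on the table midway between the plate and the saucer, on the line that joins their centres. Leave the garlic, the lemon, the shot glass and the spice jar where they are.

Things in the scene. Friction and masses are not known exactly. Their poses are not given: they have to be found in the camera images.
- plate: White round side plate, flat on the table and fixed, 150 mm across: a flat inner floor about 94 mm across, 5 mm above the table, and a sloping rim that rises to 16 mm. Larger and without the small ring that the saucer has. Origin: its centre, at table height.
- saucer: White round saucer, fixed, 130 mm across, rim 18 mm high. In its middle a raised ring, 4 mm high and 62 mm across, encloses a round well 52 mm wide whose floor is 5 mm above the table: the coffee cup's foot belongs inside this ring. Its centre is 220 mm from the plate's, to the left or the right of the plate. Origin: its centre, at table height.
- egg_cup: White egg cup, empty, loose, 62 mm high, 0.09 kg: a round foot 47 mm wide, a thin stem and an open bowl 41 to 45 mm in outer diameter from 40 to 62 mm above its underside (grip it there). The bowl's mouth is 38 mm wide inside, so an egg rests on the mouth's rim. Origin: centre of its underside; z up.
- egg: Brown rigid egg, 44 mm across, 56 long, 0.06 kg, standing pointed end (+z) up in an end hole of a fixed wooden three-hole rack (160 x 64 x 30 mm high). Origin on its axis at its widest place, 22 mm above its blunt end, 34 below its point: about 10 mm above the rack's top; seated in the egg cup 11 mm above its rim, 73 above its underside. Only what stands above the rack or rim can be gripped.
- coffee_cup: White straight-sided coffee cup, empty, loose, 58 mm high, 0.13 kg: foot 40 mm wide, body 59 mm wide at 22 mm height and 62 mm at the rim; a loop handle on its +y side reaches 52 mm from its axis, between 18 and 53 mm height. Grip it across its x axis. Origin: centre of its underside; z up.
- pepper_shaker: Glass pepper shaker with a grey domed metal top, loose, 44 mm wide, 90 mm high. Origin: centre of its underside; z up.
- garlic: Whole white garlic bulb, 58 mm wide, 57 mm high; not part of the job, leave it. Origin: centre of its underside.
- shot_glass: Small clear drinking glass, 50 mm wide, 63 mm high; not part of the job, leave it. Origin: centre of its underside.
- lemon: Yellow lemon, 66 x 51 x 51 mm; not part of the job, leave it. Origin: centre of its underside.
- spice_jar: Upright spice jar with a red cap, 41 mm wide, 105 mm high; not part of the job, leave it. Origin: centre of its underside.
There are look-alikes about, which are no part of the job. What is shaped like the pepper_shaker but purple is not meant.

How it is judged:
On the way, in this order (a step that is already met when the one before it is completed fails the run):
1. the egg cup stands in the middle of the plate, still empty (horizontal distance between egg_cup and plate below 0.015 m and z of egg_cup in the frame of plate between 0.001 and 0.009 m and angle between egg_cup's own z axis and vertical below 0.08 rad and not (horizontal distance between egg and egg_cup below 0.006 m and z of egg in the frame of egg_cup between 0.066 and 0.08 m and angle between egg's own z axis and vertical below 0.4 rad)), for 0.2 s.
2. the egg sits in the egg cup on the plate (horizontal distance between egg_cup and plate below 0.015 m and z of egg_cup in the frame of plate between 0.001 and 0.009 m and angle between egg_cup's own z axis and vertical below 0.08 rad and horizontal distance between egg and egg_cup below 0.006 m and z of egg in the frame of egg_cup between 0.066 and 0.08 m and angle between egg's own z axis and vertical below 0.4 rad), for 0.2 s.
At the end, for the whole second after the job is handed in: Upright, at rest: egg cup on the plate's floor within 15 mm of centre; egg on its mouth within 6 mm, point up within 0.4 rad; coffee cup on the floor of the saucer's well within 8 mm; shaker on the table within 15 mm of the middle between plate and saucer, along and across (all of step 2 and horizontal distance between coffee_cup and saucer below 0.008 m and z of coffee_cup in the frame of saucer between 0.001 and 0.0075 m and angle between each of coffee_cup, pepper_shaker's own z axis and vertical below 0.1 rad and x of pepper_shaker in the frame of plate between -0.015 and 0.015 m and ((y of saucer in the frame of plate above 0 m and y of pepper_shaker in the frame of plate between 0.098 and 0.128 m) or (y of saucer in the frame of plate below 0 m and y of pepper_shaker in the frame of plate between -0.128 and -0.098 m)) and height (world z) of pepper_shaker below 0.005 m and linear speed of each of egg_cup, egg, coffee_cup, pepper_shaker below 0.02 m/s); the robot touches nothing.
It fails at once if the egg falls onto the table or the plate (height (world z) of egg below 0.03 m).
It fails at once if the garlic, lemon, shot glass or spice jar is shifted by more than 30 mm (distance of any of garlic, shot_glass, lemon, spice_jar from where it was at the start of the episode above 0.03 m).
It also fails if it takes over 128 s, if anything falls off the work surface, if the arm or the gripper's body presses on something with over 40 N, if the wrist force passes 120 N, or if a joint passes its speed limit or range.

### The arm

A 7-joint arm with a two-finger parallel gripper is mounted at the origin on the work surface; the furniture and walls round the work are solid. World frame = base frame: x ahead of the robot, y to its left, z up, the work surface at z = 0. Lengths are in m, angles in rad, forces in N, time in s.
With the tool pointing down it reaches from about 0.4 to 0.85 m from the base axis. Payload 10.4 kg.
Tool frame: the origin (TCP) lies on the centre line of the jaws, within the pads' length; the fingertips stand 17 mm ahead of it and the grasp point (between the pads) lies 2 mm behind it; z points along the fingers, y is the line along which they close (so a half turn about z gives the same grasp; the last joint's range is limited). The gripper opens to 85 mm and grips with 20 to 120 N. Pads are 22 mm wide; open, the fingers measure 114 mm over their backs; the gripper's body (76 mm by 85 mm) begins 54 mm behind the grasp point. The pads swing forward as they close: fully open they stand 13 mm farther back than shut.
Start: joints at [-1.325, 0.332, -0.065, 1.46, 0.022, 1.35, -0.088], TCP at [0.166, 0.603, 0.248] pointing down, gripper open.
Joint ranges: [-2.6, 2.6], [-0.5, 2.12], [-1.47, 1.34], [0.16, 2.42], [-1.27, 4.41], [0.06, 2.06], [-2.6, 2.6]. Speed limits (rad/s): [2.22, 2.22, 2.79, 2.79, 3.14, 3.14, 3.14].

### API

Orientations are given as a unit quaternion [x, y, z, w].
In Python, from workcell import get_obs, optics, job gives the robot as it stands. The module is installed in compiled form; this text tells all that it offers.
- The arm moves only by the tool send_rows, never from a script. Its argument "plan" is a list that holds one entry, the list of rows, each a list of 7 numbers: the turn, a rotation vector about the tool's x, y, z in units of 1.5 rad (1.0 is 1.5 rad), then the shift along the tool's x, y, z in units of 20 cm (1.0 is 20 cm), then the opening, from 0 (shut) to 1 (fully open). A call has 1 to 20 rows; each row shifts and turns the commanded pose from where the row before left it, along the tool's axes as they then stand; what a row does not reach is not made up. A row lasts 1/12 s, in which the tool goes at most 41.7 mm and 7.16 degrees, less where a joint would pass 70% of its speed; a pose out of reach is approached as far as the arm can. A call with a number of a shift or a turn outside -1 to 1 is refused whole. A call with a gripper value outside its range is refused whole. The fingers move at their own pace and stop on an object; "squeeze" is the grip in N (left out, the last holds). Time passes only in rows, so rows that do not move let the fingers close. It gives the time, the measured TCP pose, the force, the opening and the grip force at its end, in the units of the state.
- get_obs(): the state, without advancing time (a new reading comes with each control period).
- optics.camera(name): name is "scene" or "top"; returns the picture (420x560x3 uint8, red, green, blue); there is no depth.
- optics.get_calibration(name): a dict with "intrinsics" (3x3 intrinsics, pixels), "distortion" ([k1, k2, p1, p2, k3] as OpenCV has them; the pictures are not rectified), "world_from_camera" (4x4, takes a point from camera to world coordinates). Camera axes: x right, y up, looking along -z (the intrinsics and any distortion apply to the point x, -y, -z); pixel columns grow to the right and rows downward; lengths in m; the calibration is good to about 2 mm. A picture is of the moment at which its call begins. get_calibration takes no time and is no camera call.
- job.hand_in(): hands the job in; it is judged then, once.
The state is a dict: "clock": time; "joint_pos": joint angles; "joint_velocities": joint speeds; "tau": joint torques, N m; "position": TCP position; "ee_rot": TCP orientation; "ft_force": force on the tool from outside, world axes, zero at the start; "torque": the same for the moment, N m; "grip_width": opening from 0.0 (shut) to 1.0 (fully open); "grasp_force": force on a finger pad.
Only numpy, scipy, OpenCV 4.12 (cv2) and the standard library are available. Lean on these libraries where they do the work, as an engineer would, in place of code of your own. Each camera call takes 0.05 s, during which the arm holds its last target. There are 200 camera calls.

## Working session

There is one attempt and no reset: what is moved stays moved. The work goes in short steps, Python scripts to look and compute and a tool call to move; the robot and the scene stay as the last step left them, time stands still between calls to the robot, and variables do not carry over. Pictures are saved under pics/ and viewed, at most 14 in all, crops included, and the job is handed in when it is done.

Besides the shell and the picture viewer there is one more tool, called after "Call:" as name(argument=value, ...), one argument or row to a line, values as JSON. send_rows: Moves the arm, as the interface text tells. Its arguments: {"type":"object","properties":{"plan":{"type":"array"},"squeeze":{"type":"number"}},"required":["plan"]}

```bash
mkdir -p pics
python3 - <<'E'
from workcell import get_obs, optics
import cv2
for n in("scene","top"):
    im=optics.camera(n); cv2.imwrite(f"pics/{n}0.png",im[:,:,::-1])
    c=optics.get_calibration(n); print(n,c)
print(get_obs())
E
```

```text
scene {'intrinsics': array([[469.36966108,   0.        , 276.57000558],
       [  0.        , 469.36966108, 211.09370089],
       [  0.        ,   0.        ,   1.        ]]), 'distortion': array([-0.11101157,  0.        ,  0.        ,  0.        ,  0.        ]), 'world_from_camera': array([[ 0.83717301,  0.40846424, -0.36372836,  0.07527569],
       [-0.54662296,  0.64743159, -0.53107031, -0.71341105],
       [ 0.018566  ,  0.64342   ,  0.76528819,  0.94361933],
       [ 0.        ,  0.        ,  0.        ,  1.        ]])}
top {'intrinsics': array([[438.68579425,   0.        , 279.83297148],
       [  0.        , 438.68579425, 211.14368391],
       [  0.        ,   0.        ,   1.        ]]), 'distortion': array([-0.06857419,  0.        ,  0.        ,  0.        ,  0.        ]), 'world_from_camera': array([[ 0.01078365,  0.9985031 , -0.05362162,  0.44898729],
       [-0.9998494 ,  0.01149633,  0.01300033, -0.0596719 ],
       [ 0.01359732,  0.05347336,  0.9984767 ,  1.26632729],
       [ 0.        ,  0.        ,  0.        ,  1.        ]])}
{'clock': 0.1, 'joint_pos': array([-1.32458602,  0.33281134, -0.06468314,  1.46082767,  0.0215864 ,
        1.34990073, -0.08850549]), 'joint_velocities': array([ 7.23461247e-04, -1.61331686e-03,  9.72606192e-04,  1.96095442e-05,
        1.26930141e-05, -5.85281970e-04,  3.58815013e-04]), 'tau': array([ 1.26156177e-03, -6.26748848e+01,  4.89813555e-02, -3.92431748e+01,
        1.63881032e-02,  6.84056766e-03, -2.07182836e-05]), 'position': array([0.16591699, 0.60226152, 0.24760793]), 'ee_rot': array([ 1.34003714e-01,  9.90980632e-01, -6.23318294e-04, -6.01820335e-05]), 'ft_force': array([ 0.11046346, -0.75174664, -0.39496847]), 'torque': array([ 0.00393457, -0.03445849, -0.00918652]), 'grasp_force': 0.0, 'grip_width': 1.0018999093647702}
```

View pics/scene0.png

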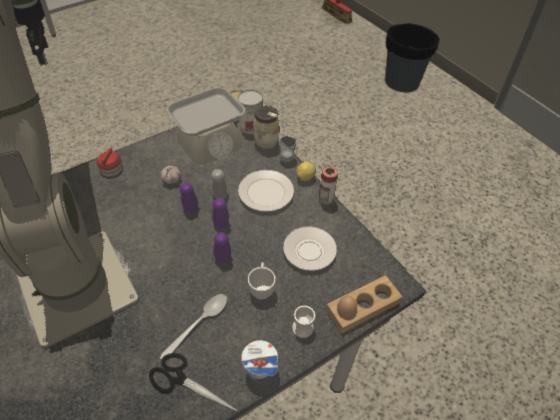

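View pics/top0.png

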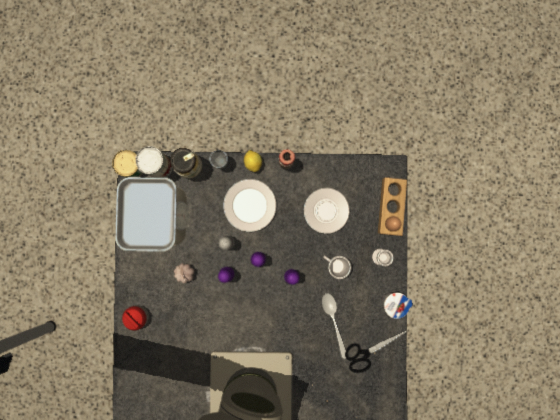

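Top view: plate (250,205), saucer (326,211), egg (393,224) in the rack's end hole, egg cup (383,258), coffee cup (340,267) with its handle to the upper left. The upright shaker candidates are grey (226,243) and purple (259,260), (226,275), (292,277). The grey-topped one fits the description. I'll enlarge to confirm that and to measure.

```bash
cat > h.py <<'E'
import cv2, numpy as np
from workcell import get_obs, optics
from scipy.spatial.transform import Rotation as R
def ray(n,uv):
    c=optics.get_calibration(n); p=cv2.undistortPoints(np.array([[uv]],float),c["intrinsics"],c["distortion"])[0,0]
    T=c["world_from_camera"]; return T[:3,3],T[:3,:3]@np.array([p[0],-p[1],-1])
def at(n,uv,z):
    o,d=ray(n,uv); return o+d*(z-o[2])/d[2]
def proj(n,P):
    c=optics.get_calibration(n);T=np.linalg.inv(c["world_from_camera"]);q=T[:3,:3]@np.array(P)+T[:3,3]
    return cv2.projectPoints(np.array([[q[0],-q[1],-q[2]]]),np.zeros(3),np.zeros(3),c["intrinsics"],c["distortion"])[0].ravel()
def snap(n,name):
    im=optics.camera(n)[:,:,::-1].copy(); cv2.imwrite(f"pics/{name}.png",im); return im
def two(a,b):
    (o1,d1),(o2,d2)=ray("top",a),ray("scene",b)
    s=np.linalg.lstsq(np.c_[d1,-d2],o2-o1,rcond=None)[0]
    p,q=o1+d1*s[0],o2+d2*s[1]; return (p+q)/2,np.linalg.norm(p-q)
E
python3 - <<'E'
from h import *
t=cv2.imread("pics/top0.png");s=cv2.imread("pics/scene0.png")
a=cv2.resize(t[170:300,210:420],None,fx=3.8,fy=3.8,interpolation=cv2.INTER_CUBIC);cv2.imwrite("pics/ctop.png",a)
b=cv2.resize(s[160:345,150:410],None,fx=3,fy=3,interpolation=cv2.INTER_CUBIC);cv2.imwrite("pics/cscene.png",b)
E
```

```text
(no output)
```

View pics/ctop.png

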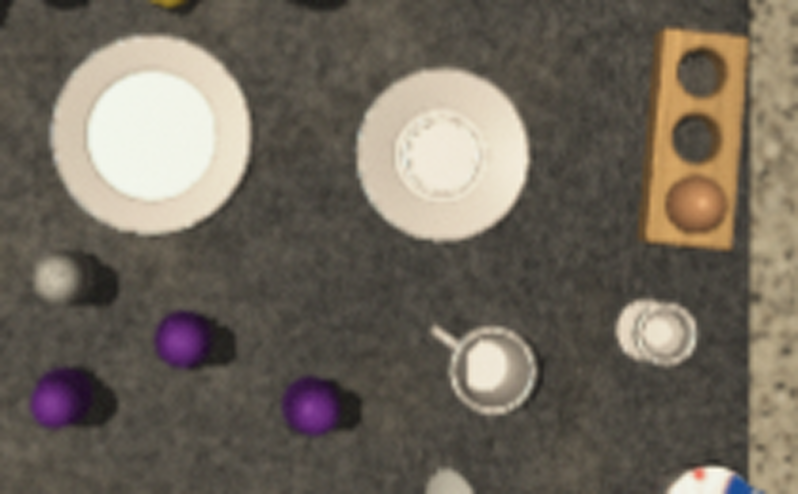

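View pics/cscene.png

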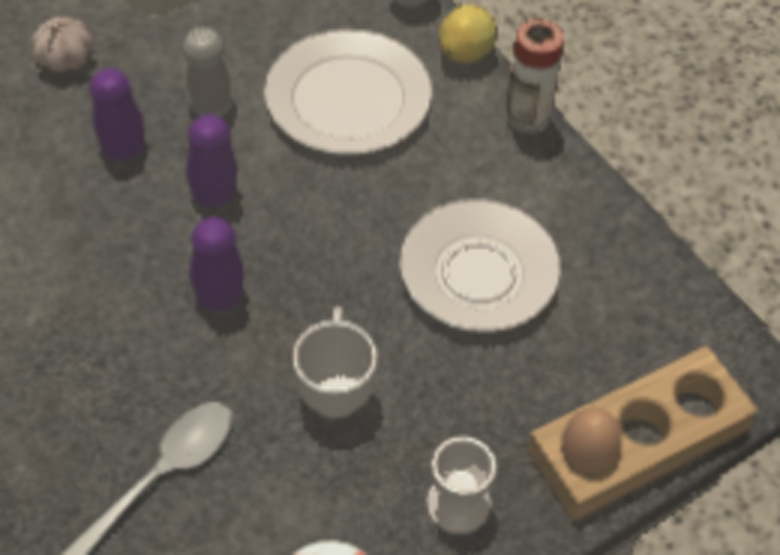

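The crops confirm that the grey-domed glass shaker, crop-top (59,278), is the pepper shaker; the three others of that shape are purple. The cup's handle points up-left in the top view, and the egg sits in the rack's nearest hole. Now measuring.

Run:
```python
from h import *
np.set_printoptions(precision=4,suppress=True)
def blob(im,mask,box):
    x0,y0,x1,y1=box; m=np.zeros_like(mask); m[y0:y1,x0:x1]=mask[y0:y1,x0:x1]
    c=max(cv2.findContours(m,cv2.RETR_EXTERNAL,cv2.CHAIN_APPROX_NONE)[0],key=cv2.contourArea)
    return c,cv2.fitEllipse(cv2.convexHull(c))
t=cv2.imread("pics/top0.png");s=cv2.imread("pics/scene0.png")
def bright(im,th): return (im.min(2)>th).astype(np.uint8)*255
mt,ms=bright(t,110),bright(s,110)
for n,bt,bs,z in(("plate",(220,175,280,235),(235,168,297,214),.016),("saucer",(300,184,352,238),(281,225,340,272),.018)):
    e=blob(t,mt,bt)[1]; f=blob(s,ms,bs)[1]
    print(n,"top",e,at("top",e[0],z),"diam",e[1][0]/438.7*1.25,"scene",f,at("scene",f[0],z))
def ct(p):return (p[0]/3.8+210-.4,p[1]/3.8+170-.4)
def cs(p):return (p[0]/3+150-.3,p[1]/3+160-.3)
for n,a,b,z in(("cup rim",(495,370),(336,356),.058),("eggcup rim",(665.5,333.5),(464,465),.062),("egg",(696,203),(592,443),.04),("shaker",(59,278),(203,44),.082)):
    print(n,two(ct(a),cs(b)),at("top",ct(a),z),at("scene",cs(b),z))
print("cup foot inner",at("top",ct((487,363)),.005), at("top",ct((434,328)),.05))
print("rack corners",[at("top",ct(p),.03) for p in((664,30),(748,37),(643,242),(731,249))])
print("rack holes",[at("top",ct(p),.03) for p in((702,72),(697,137))])
print("purple",[at("top",ct(p),.08) for p in((184,339),(61,398),(312,405))])
print("others garlic,glass,lemon,jar",[at("top",p,z) for p,z in(((184,273),.04),((219,159),.063),((253,161),.03),((287,159),.1))])
for n,box in(("cup",(250,262,280,305)),): pass
```

```text
plate top ((249.21168518066406, 204.8972625732422), (52.65122985839844, 52.92498779296875), 38.695472717285156) [0.533  0.0117 0.016 ] diam 0.15002060023478014 scene ((265.5638732910156, 189.93057250976562), (41.89495086669922, 55.78007888793945), 90.3903579711914) [0.5317 0.0082 0.016 ]
saucer top ((325.9588928222656, 210.24549865722656), (45.53998565673828, 45.67273712158203), 162.1982879638672) [ 0.5201 -0.2077  0.018 ] diam 0.12975833615437168 scene ((309.5495910644531, 247.6978302001953), (44.02605438232422, 53.687503814697266), 97.11561584472656) [ 0.5195 -0.2109  0.018 ]
cup rim (array([ 0.3624, -0.2427,  0.057 ]), np.float64(0.0011801460664672954)) [ 0.362  -0.2422  0.058 ] [ 0.3626 -0.2435  0.058 ]
eggcup rim (array([ 0.3898, -0.367 ,  0.0587]), np.float64(0.0012066840768325741)) [ 0.3894 -0.3658  0.062 ] [ 0.3891 -0.3686  0.062 ]
egg (array([ 0.4854, -0.395 ,  0.0382]), np.float64(0.0008328625518291712)) [ 0.485  -0.3943  0.04  ] [ 0.4849 -0.3959  0.04  ]
shaker (array([0.4253, 0.0718, 0.0783]), np.float64(0.0005921075052038456)) [0.4256 0.0713 0.082 ] [0.4236 0.0687 0.082 ]
cup foot inner [ 0.3634 -0.2442  0.005 ] [ 0.3915 -0.1986  0.05  ]
rack corners [array([ 0.615 , -0.3732,  0.03  ]), array([ 0.6107, -0.4372,  0.03  ]), array([ 0.4558, -0.357 ,  0.03  ]), array([ 0.4512, -0.4235,  0.03  ])]
rack holes [array([ 0.5837, -0.4019,  0.03  ]), array([ 0.5348, -0.3979,  0.03  ])]
purple [array([ 0.3835, -0.0178,  0.08  ]), array([0.3408, 0.0688, 0.08  ]), array([ 0.3377, -0.109 ,  0.08  ])]
others garlic,glass,lemon,jar [array([0.3394, 0.1893, 0.04  ]), array([0.6561, 0.0945, 0.063 ]), array([0.6572, 0.002 , 0.03  ]), array([ 0.6519, -0.0926,  0.1   ])]
```

Call:
send_rows(
  plan=[
    [[0,0,0,-0.1085,-0.1232,0,0.8],[0,0,0,-0.1085,-0.1232,0,0.8],[0,0,0,-0.1085,-0.1232,0,0.8],[0,0,0,-0.1085,-0.1232,0,0.8],[0,0,0,-0.1085,-0.1232,0,0.8],[0,0,0,-0.1085,-0.1232,0,0.8],[0,0,0,-0.1085,-0.1232,0,0.8],[0,0,0,-0.1085,-0.1232,0,0.8],[0,0,0,-0.1085,-0.1232,0,0.8],[0,0,0,-0.1085,-0.1232,0,0.8],[0,0,0,-0.1085,-0.1232,0,0.8],[0,0,0,-0.1085,-0.1232,0,0.8],[0,0,0,-0.1085,-0.1232,0,0.8],[0,0,0,-0.1085,-0.1232,0,0.8],[0,0,0,-0.1085,-0.1232,0,0.8],[0,0,0,-0.1085,-0.1232,0,0.8],[0,0,0,-0.1085,-0.1232,0,0.8],[0,0,0,-0.1085,-0.1232,0,0.8],[0,0,0,0,0,0,0.8],[0,0,0,0,0,0,0.8]],
  ],
  squeeze=30,
)

```text
clock: 1.77
position: [0.425, 0.0698, 0.2481]
ee_rot: [0.136, 0.991, 0.0, -0.0]
ft_force: [-0.6, 1.3, -0.1]
grip_width: 0.801
grasp_force: 0.0
```

```bash
cat >> h.py <<'E'
def go(x,y,z,jaw=None):
    o=get_obs(); M=R.from_quat(o["ee_rot"]).as_matrix(); p=o["position"]
    a=np.degrees(np.arctan2(M[1,1],M[0,1])); j=a if jaw is None else jaw
    dt=(a-j+90)%180-90  # turn about tool z to reach jaw
    N=M if jaw is None else R.from_euler("z",-np.radians(dt)).as_matrix()@M
    d=N.T@(np.array([x,y,z])-p)
    print("clk %.1f"%o["clock"],"pos",p.round(4),"jaw %.1f"%a,"tilt",M[:,2].round(3),"turn units %.3f"%(np.radians(dt)/1.5),"shift units after turn",(d/.2).round(3),"grip %.3f %.1f"%(o["grip_width"],o["grasp_force"]),"j7 %.2f"%o["joint_pos"][6])
E
python3 -c "
from h import *
go(.4248,.0708,.05)"
```

```text
clk 1.8 pos [0.425  0.0698 0.2481] jaw 74.4 tilt [-0.  0. -1.] turn units 0.000 shift units after turn [0.002 0.005 0.991] grip 0.801 0.0 j7 0.97
```

Call:
send_rows(
  plan=[
    [[0,0,0,0,0,0.14,0.8],[0,0,0,0,0,0.14,0.8],[0,0,0,0,0,0.14,0.8],[0,0,0,0,0,0.14,0.8],[0,0,0,0,0,0.14,0.8],[0,0,0,0,0,0.14,0.8],[0,0,0,0,0.005,0.07,0.8],[0,0,0,0,0,0.07,0.8],[0,0,0,0,0,0,0.8],[0,0,0,0,0,0,0.6],[0,0,0,0,0,0,0.5],[0,0,0,0,0,0,0.4],[0,0,0,0,0,0,0.3],[0,0,0,0,0,0,0.3],[0,0,0,0,0,0,0.3],[0,0,0,0,0,0,0.3]],
  ],
)

```text
clock: 3.1
position: [0.4256, 0.0726, 0.0534]
ee_rot: [0.134, 0.991, 0.001, 0.001]
ft_force: [-2.7, -1.2, 7.2]
grip_width: 0.442
grasp_force: 30.1
```

```bash
python3 -c "
from h import *
go(.526,-.0997,.15)
s=snap('scene','s1');t=snap('top','t1')
cv2.imwrite('pics/v1.png',np.hstack([cv2.resize(s[140:280,130:290],None,fx=2.4,fy=2.4),cv2.resize(t[170:310,180:340],None,fx=2.4,fy=2.4)]))"
```

```text
clk 3.1 pos [0.4256 0.0726 0.0534] jaw 74.6 tilt [ 0.001  0.001 -1.   ] turn units 0.000 shift units after turn [-0.713 -0.696 -0.483] grip 0.442 30.1 j7 1.11
```

View pics/v1.png

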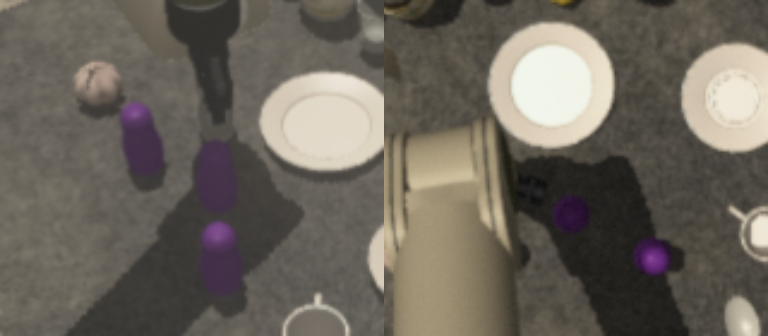

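Call:
send_rows(
  plan=[
    [[0,0,0,0,0,-0.1,0.3],[0,0,0,0,0,-0.12,0.3],[0,0,0,0,0,-0.13,0.3],[0,0,0,0,0,-0.13,0.3],[0,0,0,-0.071,-0.07,0,0.3],[0,0,0,-0.071,-0.07,0,0.3],[0,0,0,-0.071,-0.07,0,0.3],[0,0,0,-0.071,-0.07,0,0.3],[0,0,0,-0.071,-0.07,0,0.3],[0,0,0,-0.071,-0.07,0,0.3],[0,0,0,-0.071,-0.07,0,0.3],[0,0,0,-0.071,-0.07,0,0.3],[0,0,0,-0.071,-0.07,0,0.3],[0,0,0,-0.071,-0.07,0,0.3],[0,0,0,0,0,0.08,0.3],[0,0,0,0,0,0.1,0.3],[0,0,0,0,0,0.1,0.3],[0,0,0,0,0,0,0.3]],
  ],
)

```text
clock: 4.7
position: [0.5228, -0.0998, 0.0896]
ee_rot: [0.134, 0.991, -0.0, -0.002]
ft_force: [-0.8, 0.1, -1.7]
grip_width: 0.439
grasp_force: 30.5
```

```bash
python3 -c "
from h import *
go(.526,-.0997,.0535)
s=snap('scene','s2');t=snap('top','t2')
cv2.imwrite('pics/v2.png',np.hstack([cv2.resize(s[140:280,200:360],None,fx=2.4,fy=2.4),cv2.resize(t[150:290,220:380],None,fx=2.4,fy=2.4)]))"
```

```text
clk 4.7 pos [ 0.5228 -0.0998  0.0896] jaw 74.6 tilt [-0.004  0.    -1.   ] turn units 0.000 shift units after turn [-0.016  0.005  0.18 ] grip 0.439 30.5 j7 1.61
```

View pics/v2.png

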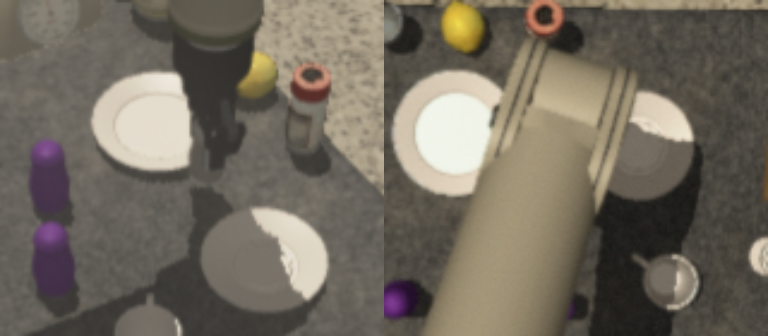

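Call:
send_rows(
  plan=[
    [[0,0,0,-0.016,0.005,0.08,0.3],[0,0,0,0,0,0.07,0.3],[0,0,0,0,0,0.02,0.3],[0,0,0,0,0,0.012,0.3],[0,0,0,0,0,0,0.3],[0,0,0,0,0,0,0.3],[0,0,0,0,0,0,0.5],[0,0,0,0,0,0,0.6],[0,0,0,0,0,0,0.7],[0,0,0,0,0,0,0.7],[0,0,0,0,0,-0.05,0.7],[0,0,0,0,0,-0.15,0.7],[0,0,0,0,0,-0.15,0.7],[0,0,0,0,0,-0.15,0.7],[0,0,0,0,0,-0.15,0.7],[0,0,0,0,0,-0.1,0.7],[0,0,0,0,0,0,0.7]],
  ],
)

```text
clock: 6.22
position: [0.53, -0.1011, 0.211]
ee_rot: [0.134, 0.991, 0.001, 0.003]
ft_force: [0.4, 0.0, -0.0]
grip_width: 0.702
grasp_force: 0.0
```

```bash
python3 -c "
from h import *
go(.3893,-.367,.2,-34)"
```

```text
clk 6.2 pos [ 0.53   -0.1011  0.211 ] jaw 74.6 tilt [ 0.007  0.001 -1.   ] turn units -0.831 shift units after turn [ 1.496 -0.16   0.045] grip 0.702 0.0 j7 1.52
```

Call:
send_rows(
  plan=[
    [[0,0,0.079,0,0,0,0.8],[0,0,0.079,0,0,0,0.8],[0,0,0.079,0,0,0,0.8],[0,0,0.079,0,0,0,0.8],[0,0,0.079,0,0,0,0.8],[0,0,0.079,0,0,0,0.8],[0,0,0.079,0,0,0,0.8],[0,0,0.079,0,0,0,0.8],[0,0,0.079,0,0,0,0.8],[0,0,0.079,0,0,0,0.8],[0,0,0.079,0,0,0,0.8],[0,0,0.079,0,0,0,0.8],[0,0,0.079,0,0,0,0.8],[0,0,0.079,0,0,0,0.8],[0,0,0.079,0,0,0,0.8],[0,0,0.079,0,0,0,0.8],[0,0,0,0,0,0,0.8]],
  ],
)

```text
clock: 7.63
position: [0.5279, -0.1004, 0.2059]
ee_rot: [0.884, 0.467, -0.0, -0.0]
ft_force: [-0.3, -0.4, 0.1]
grip_width: 0.805
grasp_force: 0.0
```

```bash
python3 -c "
from h import *
go(.3893,-.367,.2)"
```

```text
clk 7.6 pos [ 0.5279 -0.1004  0.2059] jaw -34.4 tilt [-0.  0. -1.] turn units 0.000 shift units after turn [-1.491  0.181  0.03 ] grip 0.805 0.0 j7 -0.30
```

Call:
send_rows(
  plan=[
    [[0,0,0,-0.124,0.015,0,0.8],[0,0,0,-0.124,0.015,0,0.8],[0,0,0,-0.124,0.015,0,0.8],[0,0,0,-0.124,0.015,0,0.8],[0,0,0,-0.124,0.015,0,0.8],[0,0,0,-0.124,0.015,0,0.8],[0,0,0,-0.124,0.015,0,0.8],[0,0,0,-0.124,0.015,0,0.8],[0,0,0,-0.124,0.015,0,0.8],[0,0,0,-0.124,0.015,0,0.8],[0,0,0,-0.124,0.015,0,0.8],[0,0,0,-0.124,0.015,0,0.8],[0,0,0,0,0,0,0.8]],
  ],
)

```text
clock: 8.72
position: [0.3878, -0.3714, 0.2063]
ee_rot: [0.884, 0.468, -0.001, 0.001]
ft_force: [-0.2, -0.7, -0.1]
grip_width: 0.802
grasp_force: 0.0
```

```bash
python3 -c "
from h import *
go(.3893,-.367,.049)
s=snap('scene','s3');t=snap('top','t3')
cv2.imwrite('pics/v3.png',np.hstack([cv2.resize(s[140:360,200:420],None,fx=1.8,fy=1.8),cv2.resize(t[150:310,220:380],None,fx=2.475,fy=2.475)]))"
```

```text
clk 8.7 pos [ 0.3878 -0.3714  0.2063] jaw -34.2 tilt [-0.001 -0.002 -1.   ] turn units 0.000 shift units after turn [ 0.024 -0.007  0.786] grip 0.802 0.0 j7 0.32
```

View pics/v3.png

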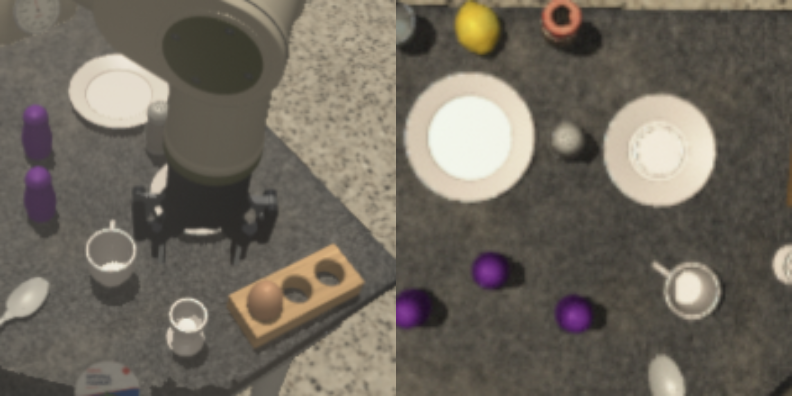

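Call:
send_rows(
  plan=[
    [[0,0,0,0.012,-0.004,0.1,0.8],[0,0,0,0,0,0.12,0.8],[0,0,0,0,0,0.12,0.8],[0,0,0,0,0,0.06,0.8],[0,0,0,0,0,0,0.8],[0,0,0,0,0,0,0.8],[0,0,0,0,0,0,0.8]],
  ],
)

```text
clock: 9.4
position: [0.3927, -0.365, 0.1271]
ee_rot: [0.883, 0.47, 0.0, 0.001]
ft_force: [-0.2, -0.1, -0.5]
grip_width: 0.798
grasp_force: 0.0
```

```bash
python3 -c "
from h import *
go(.3893,-.367,.049)
s=snap('scene','s4');t=snap('top','t4')
cv2.imwrite('pics/v4.png',np.hstack([cv2.resize(s[240:380,220:380],None,fx=2.4,fy=2.4),cv2.resize(t[190:330,310:470],None,fx=2.4,fy=2.4)]))"
```

```text
clk 9.4 pos [ 0.3927 -0.365   0.1271] jaw -34.0 tilt [ 0.001 -0.001 -1.   ] turn units 0.000 shift units after turn [-0.018 -0.009  0.39 ] grip 0.798 0.0 j7 0.39
```

View pics/v4.png

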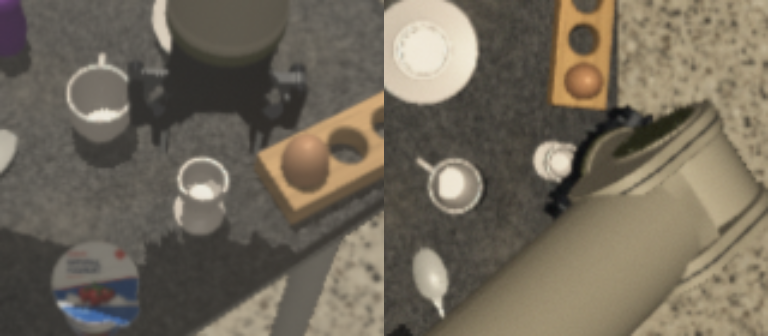

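Call:
send_rows(
  plan=[
    [[0,0,0,0,0,0.05,0.8],[0,0,0,0,0,0,0.8],[0,0,0,0,0,0,0.8]],
  ],
)

```text
clock: 9.75
position: [0.3918, -0.3644, 0.1155]
ee_rot: [0.883, 0.469, -0.0, -0.0]
ft_force: [-1.2, 0.5, -0.5]
grip_width: 0.8
grasp_force: 0.0
```

```bash
python3 -c "
from h import *
go(.3893,-.367,.049);go(.3893,-.367,.049)"
```

```text
clk 9.8 pos [ 0.3918 -0.3644  0.1155] jaw -34.0 tilt [-0.001  0.001 -1.   ] turn units 0.000 shift units after turn [-0.018 -0.003  0.332] grip 0.800 0.0 j7 0.40
clk 9.8 pos [ 0.3918 -0.3644  0.1155] jaw -34.0 tilt [-0.001  0.001 -1.   ] turn units 0.000 shift units after turn [-0.018 -0.003  0.332] grip 0.800 0.0 j7 0.40
```

Call:
send_rows(
  plan=[
    [[0,0,0,0,0,0,0.8],[0,0,0,0,0,0,0.8],[0,0,0,0,0,0,0.8]],
  ],
)

```text
clock: 10.0
position: [0.3921, -0.3648, 0.116]
ee_rot: [0.883, 0.469, 0.0, 0.0]
ft_force: [1.5, 0.6, 0.7]
grip_width: 0.797
grasp_force: 0.0
```

Call:
send_rows(
  plan=[
    [[0,0,0,-0.017,-0.004,0.08,0.8],[0,0,0,0,0,0.09,0.8],[0,0,0,0,0,0.09,0.8],[0,0,0,0,0,0.06,0.8],[0,0,0,0,0,0.01,0.8],[0,0,0,0,0,0,0.8],[0,0,0,0,0,0,0.8],[0,0,0,0,0,0,0.7],[0,0,0,0,0,0,0.6],[0,0,0,0,0,0,0.5],[0,0,0,0,0,0,0.4],[0,0,0,0,0,0,0.4],[0,0,0,0,0,0,0.4]],
  ],
  squeeze=25,
)

```text
clock: 11.08
position: [0.3901, -0.3674, 0.0507]
ee_rot: [0.883, 0.469, 0.001, 0.0]
ft_force: [0.0, -0.5, 6.1]
grip_width: 0.508
grasp_force: 24.5
```

```bash
python3 -c "
from h import *
go(.5325,.01,.15)"
```

```text
clk 11.1 pos [ 0.3901 -0.3674  0.0507] jaw -34.0 tilt [ 0.001 -0.    -1.   ] turn units 0.000 shift units after turn [ 1.963 -0.465 -0.496] grip 0.508 24.5 j7 0.48
```

Call:
send_rows(
  plan=[
    [[0,0,0,0,0,-0.08,0.4],[0,0,0,0,0,-0.12,0.4],[0,0,0,0,0,-0.14,0.4],[0,0,0,0,0,-0.14,0.4],[0,0,0,0,0,-0.14,0.4],[0,0,0,0,0,-0.1,0.4],[0,0,0,0,0,0,0.4]],
  ],
)

```text
clock: 11.67
position: [0.3907, -0.3685, 0.1978]
ee_rot: [0.883, 0.469, 0.002, 0.002]
ft_force: [-0.2, -0.8, -0.3]
grip_width: 0.507
grasp_force: 25.7
```

Call:
send_rows(
  plan=[
    [[0,0,0,0.06,-0.014,0,0.4],[0,0,0,0.12,-0.028,0,0.4],[0,0,0,0.128,-0.03,0,0.4],[0,0,0,0.128,-0.03,0,0.4],[0,0,0,0.128,-0.03,0,0.4],[0,0,0,0.128,-0.03,0,0.4],[0,0,0,0.128,-0.03,0,0.4],[0,0,0,0.128,-0.03,0,0.4],[0,0,0,0.128,-0.03,0,0.4],[0,0,0,0.128,-0.03,0,0.4],[0,0,0,0.128,-0.03,0,0.4],[0,0,0,0.128,-0.03,0,0.4],[0,0,0,0.128,-0.03,0,0.4],[0,0,0,0.128,-0.03,0,0.4],[0,0,0,0.128,-0.03,0,0.4],[0,0,0,0.08,-0.02,0,0.4],[0,0,0,0.039,-0.012,0,0.4],[0,0,0,0,0,0,0.4],[0,0,0,0,0,0,0.4]],
  ],
)

```text
clock: 13.25
position: [0.5319, 0.009, 0.1937]
ee_rot: [0.883, 0.469, -0.0, 0.0]
ft_force: [0.2, -0.9, -1.8]
grip_width: 0.509
grasp_force: 25.7
```

Call:
send_rows(
  plan=[
    [[0,0,0,0,0,0,0.4],[0,0,0,0,0,0,0.4],[0,0,0,0,0,0,0.4],[0,0,0,0,0,0,0.4]],
  ],
)

```text
clock: 13.58
position: [0.5322, 0.0095, 0.194]
ee_rot: [0.883, 0.469, 0.0, -0.0]
ft_force: [-0.1, 0.9, -0.2]
grip_width: 0.515
grasp_force: 25.7
```

```bash
python3 -c "
from h import *
go(.5325,.01,.056)
s=snap('scene','s5');t=snap('top','t5')
cv2.imwrite('pics/v5.png',np.hstack([cv2.resize(s[120:260,190:350],None,fx=2.4,fy=2.4),cv2.resize(t[140:280,210:370],None,fx=2.4,fy=2.4)]))"
```

```text
clk 13.6 pos [0.5322 0.0095 0.194 ] jaw -34.1 tilt [ 0.  0. -1.] turn units 0.000 shift units after turn [ 0.002 -0.     0.69 ] grip 0.515 25.7 j7 -0.52
```

View pics/v5.png

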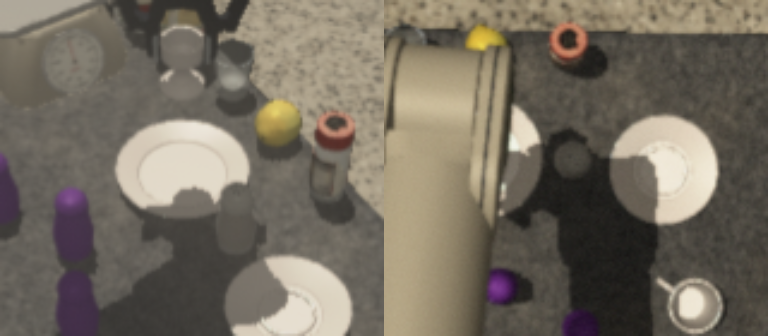

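Call:
send_rows(
  plan=[
    [[0,0,0,0,0,0.1,0.4],[0,0,0,0,0,0.14,0.4],[0,0,0,0,0,0.14,0.4],[0,0,0,0,0,0.14,0.4],[0,0,0,0,0,0.08,0.4],[0,0,0,0,0,0.05,0.4],[0,0,0,0,0,0.02,0.4],[0,0,0,0,0,0.01,0.4],[0,0,0,0,0,0.005,0.4],[0,0,0,0,0,0,0.4],[0,0,0,0,0,0,0.4],[0,0,0,0,0,0,0.4]],
  ],
)

```text
clock: 14.68
position: [0.5328, 0.0104, 0.0576]
ee_rot: [0.883, 0.469, 0.001, 0.0]
ft_force: [0.3, 0.3, -1.4]
grip_width: 0.515
grasp_force: 25.7
```

Call:
send_rows(
  plan=[
    [[0,0,0,0,0,0.006,0.4],[0,0,0,0,0,0.005,0.4],[0,0,0,0,0,0,0.4],[0,0,0,0,0,0,0.4],[0,0,0,0,0,0,0.4]],
  ],
)

```text
clock: 15.1
position: [0.5329, 0.0103, 0.0557]
ee_rot: [0.883, 0.469, 0.001, -0.0]
ft_force: [-3.5, 0.4, 11.5]
grip_width: 0.508
grasp_force: 26.3
```

Contact. Next: release, rise, and look.

Call:
send_rows(
  plan=[
    [[0,0,0,0,0,0,0.53],[0,0,0,0,0,0,0.58],[0,0,0,0,0,0,0.65],[0,0,0,0,0,0,0.8],[0,0,0,0,0,0,0.8],[0,0,0,0,0,-0.05,0.8],[0,0,0,0,0,-0.12,0.8],[0,0,0,0,0,-0.14,0.8],[0,0,0,0,0,-0.14,0.8],[0,0,0,0,0,-0.14,0.8],[0,0,0,0,0,-0.12,0.8],[0,0,0,0,0,-0.04,0.8],[0,0,0,0,0,0,0.8],[0,0,0,0,0,0,0.8],[0,0,0,0,0,0,0.8]],
  ],
)

```text
clock: 16.35
position: [0.5316, 0.0103, 0.2035]
ee_rot: [0.883, 0.469, -0.001, -0.0]
ft_force: [0.7, -0.4, -0.3]
grip_width: 0.802
grasp_force: 0.0
```

```bash
python3 -c "
from h import *
go(.485,-.395,.12)"
```

```text
clk 16.4 pos [0.5316 0.0103 0.2035] jaw -34.0 tilt [-0.002 -0.    -1.   ] turn units 0.000 shift units after turn [-1.809  0.941  0.419] grip 0.802 0.0 j7 -0.53
```

Call:
send_rows(
  plan=[
    [[0,0,0,-0.06,0.03,0,0.8],[0,0,0,-0.113,0.059,0,0.8],[0,0,0,-0.113,0.059,0,0.8],[0,0,0,-0.113,0.059,0,0.8],[0,0,0,-0.113,0.059,0,0.8],[0,0,0,-0.113,0.059,0,0.8],[0,0,0,-0.113,0.059,0,0.8],[0,0,0,-0.113,0.059,0,0.8],[0,0,0,-0.113,0.059,0,0.8],[0,0,0,-0.113,0.059,0,0.8],[0,0,0,-0.113,0.059,0,0.8],[0,0,0,-0.113,0.059,0,0.8],[0,0,0,-0.113,0.059,0,0.8],[0,0,0,-0.113,0.059,0,0.8],[0,0,0,-0.113,0.059,0,0.8],[0,0,0,-0.113,0.059,0,0.8],[0,0,0,-0.06,0.03,0,0.8],[0,0,0,0,0,0,0.8],[0,0,0,0,0,0,0.8],[0,0,0,0,0,0,0.8]],
  ],
)

```text
clock: 18.02
position: [0.4855, -0.3959, 0.2039]
ee_rot: [0.883, 0.469, -0.0, -0.001]
ft_force: [-0.7, -0.2, -0.2]
grip_width: 0.801
grasp_force: 0.0
```

Call:
send_rows(
  plan=[
    [[0,0,0,0,0,0.1,0.8],[0,0,0,0,0,0.12,0.8],[0,0,0,0,0,0.12,0.8],[0,0,0,0,0,0.08,0.8],[0,0,0,0,0,0,0.8],[0,0,0,0,0,0,0.8],[0,0,0,0,0,0,0.8],[0,0,0,0,0,0,0.8],[0,0,0,0,0,0,0.8]],
  ],
)

```text
clock: 18.77
position: [0.4863, -0.3966, 0.1219]
ee_rot: [0.883, 0.469, 0.001, 0.001]
ft_force: [-0.1, 0.8, -0.4]
grip_width: 0.801
grasp_force: 0.0
```

```bash
python3 -c "
from h import *
go(.485,-.395,.049)
s=snap('scene','s6');t=snap('top','t6')
cv2.imwrite('pics/v6.png',np.hstack([cv2.resize(s[140:360,200:420],None,fx=1.8,fy=1.8),cv2.resize(t[150:310,220:380],None,fx=2.475,fy=2.475)]))"
```

```text
clk 18.8 pos [ 0.4863 -0.3966  0.1219] jaw -34.0 tilt [ 0.002 -0.001 -1.   ] turn units 0.000 shift units after turn [ 0.003 -0.011  0.364] grip 0.801 0.0 j7 0.38
```

View pics/v6.png

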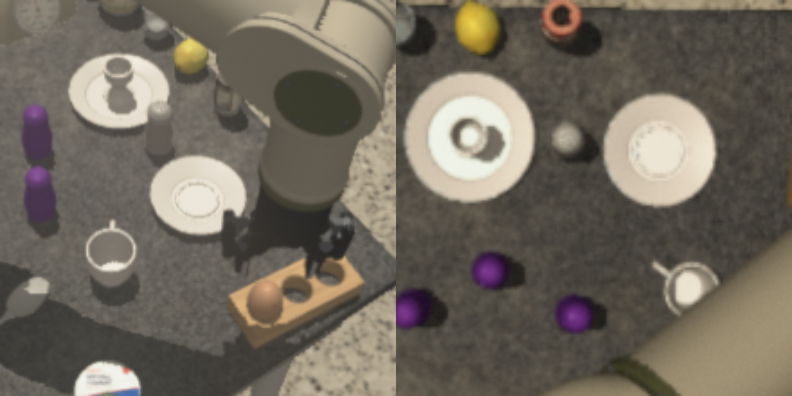

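Run:
```python
from h import *
np.set_printoptions(precision=4,suppress=True)
print("tcp proj in v6", (proj("scene",(.4863,-.3966,.1219))-[200,140])*1.8, "tip",(proj("scene",(.4863,-.3966,.105))-[200,140])*1.8)
t=cv2.imread("pics/t6.png");s=cv2.imread("pics/s6.png")
# egg: brown mask in scene & initial top
def brown(im,box):
    x0,y0,x1,y1=box;h=cv2.cvtColor(im,cv2.COLOR_BGR2LAB)[y0:y1,x0:x1].astype(int)
    return h
a=cv2.resize(t[185:225,230:270],None,fx=9,fy=9,interpolation=cv2.INTER_CUBIC)
b=cv2.resize(s[160:200,245:285],None,fx=9,fy=9,interpolation=cv2.INTER_CUBIC)
t0=cv2.imread("pics/top0.png")
c=cv2.resize(t0[204:244,373:413],None,fx=9,fy=9,interpolation=cv2.INTER_CUBIC)
d=cv2.resize(s[285:325,327:367],None,fx=9,fy=9,interpolation=cv2.INTER_CUBIC)
cv2.imwrite("pics/v7.png",cv2.resize(np.vstack([np.hstack([a,b]),np.hstack([c,d])]),(600,600)))
```

```text
tcp proj in v6 [275.9275 266.1076] tip [273.7572 273.7258]
```

View pics/v7.png

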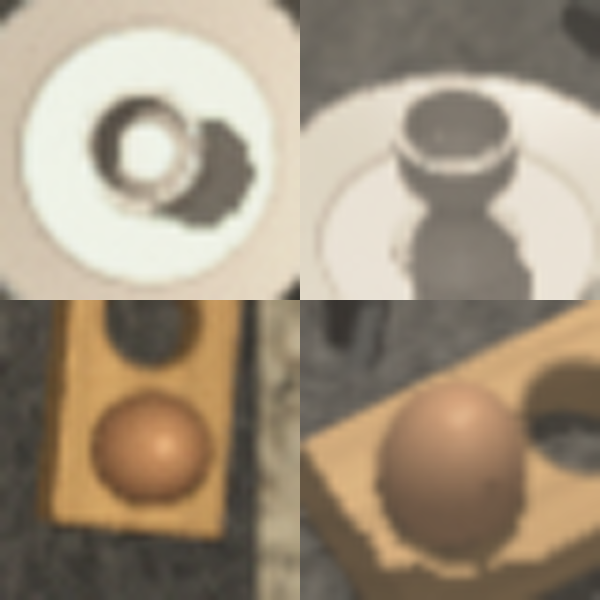

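Run:
```python
from h import *
np.set_printoptions(precision=4,suppress=True)
print("cup",at("top",(248.75,204.7),.067),at("scene",(265.57,176.9),.067),two((248.75,204.7),(265.57,176.9)))
print("egg",at("top",(392.77,223.37),.042),at("scene",(346.8,307.1),.046),two((392.77,223.37),(346.8,307.1)))
print("plate",at("top",(249.21,204.9),.016),"floor",at("top",(230+147/7.5-.43,185+154/7.5-.43),.005))
```

```text
cup [0.5301 0.01   0.067 ] [0.5312 0.0074 0.067 ] (array([0.5312, 0.0096, 0.0651]), np.float64(0.0022992798381565017))
egg [ 0.4839 -0.3938  0.042 ] [ 0.4822 -0.3972  0.046 ] (array([ 0.4845, -0.3947,  0.0398]), np.float64(0.0011611734681627192))
plate [0.533  0.0117 0.016 ] floor [0.5331 0.0124 0.005 ]
```

Call:
send_rows(
  plan=[
    [[0,0,0,0.006,-0.01,0.08,0.8],[0,0,0,0,0,0.1,0.8],[0,0,0,0,0,0.09,0.8],[0,0,0,0,0,0.06,0.8],[0,0,0,0,0,0.032,0.8],[0,0,0,0,0,0,0.8],[0,0,0,0,0,0,0.8],[0,0,0,0,0,0,0.8],[0,0,0,0,0,0,0.8]],
  ],
  squeeze=25,
)

```text
clock: 19.62
position: [0.4852, -0.3947, 0.0493]
ee_rot: [0.883, 0.469, 0.0, 0.001]
ft_force: [-0.3, 0.7, 0.4]
grip_width: 0.8
grasp_force: 0.0
```

```bash
python3 -c "
from h import *
go(.485,-.394,.049)
s=snap('scene','s8')
cv2.imwrite('pics/v8.png',cv2.resize(s[220:350,270:420],None,fx=4,fy=4,interpolation=cv2.INTER_CUBIC))"
```

```text
clk 19.6 pos [ 0.4852 -0.3947  0.0493] jaw -34.0 tilt [ 0.001 -0.001 -1.   ] turn units 0.000 shift units after turn [ 0.002 -0.003  0.001] grip 0.800 0.0 j7 0.43
```

View pics/v8.png

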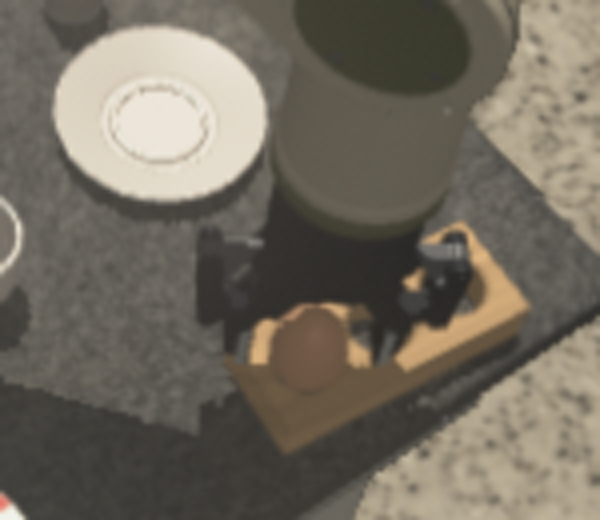

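The egg at (310,350) is centred between the open fingers, so I'll close.

Call:
send_rows(
  plan=[
    [[0,0,0,0,0,0,0.7],[0,0,0,0,0,0,0.65],[0,0,0,0,0,0,0.6],[0,0,0,0,0,0,0.56],[0,0,0,0,0,0,0.53],[0,0,0,0,0,0,0.5],[0,0,0,0,0,0,0.45],[0,0,0,0,0,0,0.4],[0,0,0,0,0,0,0.4],[0,0,0,0,0,0,0.4]],
  ],
  squeeze=30,
)

```text
clock: 20.5
position: [0.4851, -0.3944, 0.0484]
ee_rot: [0.883, 0.469, 0.0, 0.0]
ft_force: [2.5, -1.5, 0.7]
grip_width: 0.489
grasp_force: 30.4
```

```bash
python3 -c "
from h import *
go(.5329,.0103,.1)"
```

```text
clk 20.5 pos [ 0.4851 -0.3944  0.0484] jaw -34.0 tilt [ 0.001 -0.    -1.   ] turn units 0.000 shift units after turn [ 1.811 -0.934 -0.258] grip 0.489 30.4 j7 0.43
```

Call:
send_rows(
  plan=[
    [[0,0,0,0,0,-0.015,0.4],[0,0,0,0,0,-0.02,0.4],[0,0,0,0,0,-0.02,0.4],[0,0,0,0,0,0,0.4],[0,0,0,0,0,0,0.4]],
  ],
)

```text
clock: 20.92
position: [0.4848, -0.3942, 0.0596]
ee_rot: [0.883, 0.469, 0.0, 0.0]
ft_force: [-0.2, -0.7, -1.2]
grip_width: 0.488
grasp_force: 30.6
```

```bash
python3 -c "
from h import *
go(.5329,.0103,.1)
s=snap('scene','s9')
cv2.imwrite('pics/v9.png',cv2.resize(s[220:350,270:420],None,fx=4,fy=4,interpolation=cv2.INTER_CUBIC))"
```

```text
clk 20.9 pos [ 0.4848 -0.3942  0.0596] jaw -34.0 tilt [ 0.  0. -1.] turn units 0.000 shift units after turn [ 1.811 -0.933 -0.202] grip 0.488 30.6 j7 0.42
```

View pics/v9.png

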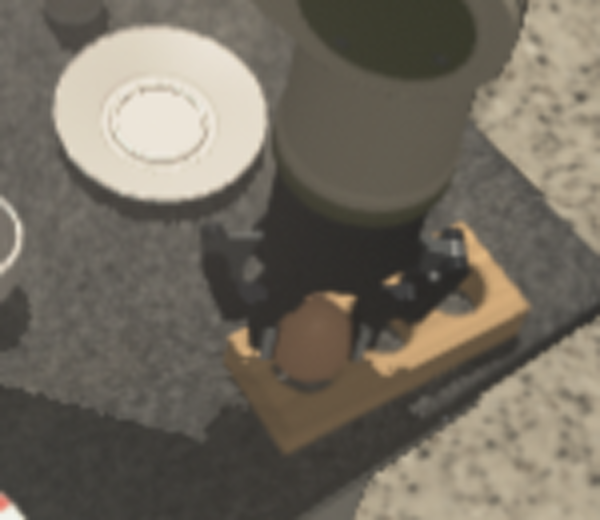

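Call:
send_rows(
  plan=[
    [[0,0,0,0,0,-0.03,0.4],[0,0,0,0,0,-0.06,0.4],[0,0,0,0,0,-0.08,0.4],[0,0,0,0,0,-0.1,0.4],[0,0,0,0,0,-0.1,0.4],[0,0,0,0,0,-0.1,0.4],[0,0,0,0,0,-0.1,0.4],[0,0,0,0,0,-0.08,0.4],[0,0,0,0,0,-0.04,0.4],[0,0,0,0,0,-0.01,0.4],[0,0,0,0,0,0,0.4]],
  ],
)

```text
clock: 21.88
position: [0.4848, -0.3943, 0.1996]
ee_rot: [0.883, 0.469, 0.0, 0.0]
ft_force: [0.6, 0.9, -0.9]
grip_width: 0.492
grasp_force: 30.6
```

Call:
send_rows(
  plan=[
    [[0,0,0,0.04,-0.02,0,0.4],[0,0,0,0.08,-0.041,0,0.4],[0,0,0,0.1,-0.052,0,0.4],[0,0,0,0.1,-0.052,0,0.4],[0,0,0,0.1,-0.052,0,0.4],[0,0,0,0.1,-0.052,0,0.4],[0,0,0,0.1,-0.052,0,0.4],[0,0,0,0.1,-0.052,0,0.4],[0,0,0,0.1,-0.052,0,0.4],[0,0,0,0.1,-0.052,0,0.4],[0,0,0,0.1,-0.052,0,0.4],[0,0,0,0.1,-0.052,0,0.4],[0,0,0,0.1,-0.052,0,0.4],[0,0,0,0.1,-0.052,0,0.4],[0,0,0,0.1,-0.052,0,0.4],[0,0,0,0.1,-0.052,0,0.4],[0,0,0,0.1,-0.052,0,0.4],[0,0,0,0.1,-0.052,0,0.4],[0,0,0,0.06,-0.028,0,0.4],[0,0,0,0.028,-0.012,0,0.4]],
  ],
)

```text
clock: 23.55
position: [0.5321, 0.0126, 0.1984]
ee_rot: [0.882, 0.471, -0.001, -0.0]
ft_force: [0.3, -0.4, -0.8]
grip_width: 0.488
grasp_force: 30.6
```

Call:
send_rows(
  plan=[
    [[0,0,0,0,0,0,0.4],[0,0,0,0,0,0,0.4],[0,0,0,0,0,0,0.4],[0,0,0,0,0,0,0.4],[0,0,0,0,0,0,0.4],[0,0,0,0,0,0,0.4]],
  ],
)

```text
clock: 24.05
position: [0.5325, 0.0092, 0.1993]
ee_rot: [0.883, 0.469, 0.0, -0.0]
ft_force: [0.6, -0.0, 0.0]
grip_width: 0.492
grasp_force: 30.6
```

```bash
python3 -c "
from h import *
go(.5329,.0103,.0875)
s=snap('scene','s10')
m=cv2.inRange(cv2.cvtColor(s,cv2.COLOR_BGR2HSV),(3,70,40),(18,200,200))
n,l,st,c=cv2.connectedComponentsWithStats(m[100:200,220:320]);print([(st[i],c[i]+[220,100]) for i in range(1,n) if st[i][4]>40]); p=get_obs()['position'];print('egg expected px',proj('scene',p+[0,0,-.0084]))"
```

```text
clk 24.1 pos [0.5325 0.0092 0.1993] jaw -34.1 tilt [ 0.  0. -1.] turn units 0.000 shift units after turn [ 0.006 -0.001  0.559] grip 0.492 30.6 j7 -0.51
[(array([ 37,  28,  18,  22, 298], dtype=int32), array([265.67449664, 139.1442953 ]))]
egg expected px [265.64812761 140.26049978]
```

Call:
send_rows(
  plan=[
    [[0,0,0,0.004,0,0.05,0.4],[0,0,0,0,0,0.08,0.4],[0,0,0,0,0,0.1,0.4],[0,0,0,0,0,0.1,0.4],[0,0,0,0,0,0.08,0.4],[0,0,0,0,0,0.06,0.4],[0,0,0,0,0,0.04,0.4],[0,0,0,0,0,0.02,0.4],[0,0,0,0,0,0,0.4],[0,0,0,0,0,0,0.4],[0,0,0,0,0,0,0.4],[0,0,0,0,0,0,0.4]],
  ],
)

```text
clock: 25.1
position: [0.5335, 0.0106, 0.094]
ee_rot: [0.883, 0.469, 0.001, 0.0]
ft_force: [-0.2, -0.2, -1.0]
grip_width: 0.491
grasp_force: 30.6
```

```bash
python3 -c "
from h import *
go(.5329,.0103,.087)"
```

```text
clk 25.1 pos [0.5335 0.0106 0.094 ] jaw -34.0 tilt [ 0.001  0.001 -1.   ] turn units 0.000 shift units after turn [-0.003 -0.001  0.035] grip 0.491 30.6 j7 -0.40
```

Call:
send_rows(
  plan=[
    [[0,0,0,-0.003,0,0.012,0.4],[0,0,0,0,0,0.012,0.4],[0,0,0,0,0,0.008,0.4],[0,0,0,0,0,0,0.4],[0,0,0,0,0,0,0.4],[0,0,0,0,0,0,0.4],[0,0,0,0,0,0,0.4]],
  ],
)

```text
clock: 25.68
position: [0.5329, 0.0101, 0.0871]
ee_rot: [0.883, 0.469, 0.0, -0.0]
ft_force: [-0.4, 1.1, 4.4]
grip_width: 0.488
grasp_force: 30.9
```

Call:
send_rows(
  plan=[
    [[0,0,0,0,0,0.003,0.4],[0,0,0,0,0,0,0.4],[0,0,0,0,0,0,0.48],[0,0,0,0,0,0,0.5],[0,0,0,0,0,0,0.52],[0,0,0,0,0,0,0.55],[0,0,0,0,0,0,0.6],[0,0,0,0,0,0,0.7],[0,0,0,0,0,0,0.8],[0,0,0,0,0,0,0.8],[0,0,0,0,0,-0.03,0.8],[0,0,0,0,0,-0.1,0.8],[0,0,0,0,0,-0.13,0.8],[0,0,0,0,0,-0.14,0.8],[0,0,0,0,0,-0.14,0.8],[0,0,0,0,0,-0.06,0.8],[0,0,0,0,0,0,0.8],[0,0,0,0,0,0,0.8]],
  ],
)

```text
clock: 27.18
position: [0.5328, 0.0103, 0.2065]
ee_rot: [0.883, 0.469, 0.001, -0.0]
ft_force: [0.2, 0.8, -0.2]
grip_width: 0.797
grasp_force: 0.0
```

```bash
python3 -c "
from h import *
go(.3623,-.2428,.2)
s=snap('scene','s11')
m=cv2.inRange(cv2.cvtColor(s,cv2.COLOR_BGR2HSV),(3,70,40),(18,200,200))
n,l,st,c=cv2.connectedComponentsWithStats(m[100:200,220:320]);print([(st[i],c[i]+[220,100]) for i in range(1,n) if st[i][4]>40]); print('egg expected px',proj('scene',(.531,.009,.078)),proj('scene',(.531,.009,.083)))"
```

```text
clk 27.2 pos [0.5328 0.0103 0.2065] jaw -34.0 tilt [ 0.001  0.001 -1.   ] turn units 0.000 shift units after turn [-1.526e+00  1.000e-03  3.100e-02] grip 0.797 0.0 j7 -0.52
[(array([ 38,  62,  16,  20, 238], dtype=int32), array([265.37394958, 171.49159664]))]
egg expected px [265.17731286 173.59131156] [265.17786787 172.22556904]
```

Call:
send_rows(
  plan=[
    [[0,0,0,-0.06,0,0,1],[0,0,0,-0.11,0,0,1],[0,0,0,-0.127,0,0,1],[0,0,0,-0.127,0,0,1],[0,0,0,-0.127,0,0,1],[0,0,0,-0.127,0,0,1],[0,0,0,-0.127,0,0,1],[0,0,0,-0.127,0,0,1],[0,0,0,-0.127,0,0,1],[0,0,0,-0.127,0,0,1],[0,0,0,-0.127,0,0,1],[0,0,0,-0.127,0,0,1],[0,0,0,-0.06,0,0,1],[0,0,0,-0.02,0,0,1],[0,0,0,0,0,0,1],[0,0,0,0,0,0,1]],
  ],
)

```text
clock: 28.57
position: [0.3628, -0.241, 0.206]
ee_rot: [0.883, 0.47, -0.0, -0.0]
ft_force: [0.1, -0.2, -0.1]
grip_width: 0.998
grasp_force: 0.0
```

Call:
send_rows(
  plan=[
    [[0,0,0,0,0,0.1,1],[0,0,0,0,0,0.12,1],[0,0,0,0,0,0.12,1],[0,0,0,0,0,0.08,1],[0,0,0,0,0,0,1],[0,0,0,0,0,0,1],[0,0,0,0,0,0,1],[0,0,0,0,0,0,1],[0,0,0,0,0,0,1]],
  ],
)

```text
clock: 29.32
position: [0.3632, -0.2414, 0.1249]
ee_rot: [0.883, 0.469, 0.002, -0.001]
ft_force: [-0.1, -0.6, -0.6]
grip_width: 1.002
grasp_force: 0.0
```

```bash
python3 -c "
from h import *
go(.3623,-.2428,.038)
t=snap('top','t12');s=snap('scene','s12')
cv2.imwrite('pics/v12.png',np.hstack([cv2.resize(s[110:340,200:400],None,fx=2,fy=2),cv2.resize(t[150:310,220:380],None,fx=2.475,fy=2.875)]))"
```

```text
clk 29.3 pos [ 0.3632 -0.2414  0.1249] jaw -34.0 tilt [ 0.003  0.003 -1.   ] turn units 0.000 shift units after turn [-0.011 -0.     0.435] grip 1.002 0.0 j7 -0.13
```

Call:
send_rows(
  plan=[
    [[0,0,0,-0.006,0,0.08,1],[0,0,0,0,0,0.12,1],[0,0,0,0,0,0.12,1],[0,0,0,0,0,0.08,1],[0,0,0,0,0,0.04,1],[0,0,0,0,0,0,1],[0,0,0,0,0,0,1],[0,0,0,0,0,0,0.9],[0,0,0,0,0,0,0.8],[0,0,0,0,0,0,0.75],[0,0,0,0,0,0,0.7],[0,0,0,0,0,0,0.6],[0,0,0,0,0,0,0.6],[0,0,0,0,0,0,0.6],[0,0,0,0,0,0,0.6]],
  ],
  squeeze=25,
)

```text
clock: 30.67
position: [0.3624, -0.2423, 0.0368]
ee_rot: [0.883, 0.47, 0.001, -0.001]
ft_force: [-2.0, 2.8, 13.1]
grip_width: 0.7
grasp_force: 24.3
```

```bash
python3 -c "
from h import *
go(.5205,-.2088,.15)"
```

```text
clk 30.7 pos [ 0.3624 -0.2423  0.0368] jaw -34.0 tilt [ 0.001  0.002 -1.   ] turn units 0.000 shift units after turn [ 0.582  0.561 -0.565] grip 0.700 24.3 j7 0.26
```

Call:
send_rows(
  plan=[
    [[0,0,0,0,0,-0.06,0.6],[0,0,0,0,0,-0.1,0.6],[0,0,0,0,0,-0.12,0.6],[0,0,0,0,0,-0.12,0.6],[0,0,0,0,0,-0.1,0.6],[0,0,0,0,0,-0.05,0.6],[0,0,0,0.04,0.04,0,0.6],[0,0,0,0.08,0.077,0,0.6],[0,0,0,0.1,0.096,0,0.6],[0,0,0,0.1,0.096,0,0.6],[0,0,0,0.1,0.096,0,0.6],[0,0,0,0.08,0.077,0,0.6],[0,0,0,0.05,0.048,0,0.6],[0,0,0,0.03,0.03,0,0.6],[0,0,0,0,0,0,0.6],[0,0,0,0,0,0,0.6],[0,0,0,0,0,0,0.6],[0,0,0,0,0,0,0.6],[0,0,0,0,0,0,0.6]],
  ],
)

```text
clock: 32.25
position: [0.5107, -0.2098, 0.1433]
ee_rot: [0.883, 0.469, 0.0, -0.002]
ft_force: [-0.2, -1.2, -1.4]
grip_width: 0.696
grasp_force: 27.8
```

```bash
python3 -c "
from h import *
go(.5203,-.2085,.0418)"
```

```text
clk 32.2 pos [ 0.5107 -0.2098  0.1433] jaw -34.0 tilt [-0.002  0.004 -1.   ] turn units 0.000 shift units after turn [0.031 0.038 0.508] grip 0.696 27.8 j7 0.07
```

Call:
send_rows(
  plan=[
    [[0,0,0,0.03,0.036,0,0.6],[0,0,0,0,0,0.06,0.6],[0,0,0,0,0,0.1,0.6],[0,0,0,0,0,0.1,0.6],[0,0,0,0,0,0.08,0.6],[0,0,0,0,0,0.05,0.6],[0,0,0,0,0,0.03,0.6],[0,0,0,0,0,0,0.6],[0,0,0,0,0,0,0.6],[0,0,0,0,0,0,0.6],[0,0,0,0,0,0,0.6],[0,0,0,0,0,0,0.6]],
  ],
)

```text
clock: 33.25
position: [0.5208, -0.2086, 0.0597]
ee_rot: [0.883, 0.469, 0.0, -0.002]
ft_force: [0.2, 0.2, -1.2]
grip_width: 0.699
grasp_force: 27.8
```

```bash
python3 -c "
from h import *
go(.5203,-.2085,.0418)"
```

```text
clk 33.2 pos [ 0.5208 -0.2086  0.0597] jaw -34.0 tilt [-0.001  0.003 -1.   ] turn units 0.000 shift units after turn [-0.001 -0.002  0.09 ] grip 0.699 27.8 j7 0.15
```

Call:
send_rows(
  plan=[
    [[0,0,0,0,-0.002,0.03,0.6],[0,0,0,0,0,0.03,0.6],[0,0,0,0,0,0.02,0.6],[0,0,0,0,0,0.01,0.6],[0,0,0,0,0,0,0.6],[0,0,0,0,0,0,0.6],[0,0,0,0,0,0,0.6],[0,0,0,0,0,0,0.6],[0,0,0,0,0,0,0.6]],
  ],
)

```text
clock: 34.0
position: [0.5198, -0.2079, 0.0418]
ee_rot: [0.883, 0.469, -0.0, -0.003]
ft_force: [-7.3, 5.8, 19.0]
grip_width: 0.7
grasp_force: 29.0
```

Call:
send_rows(
  plan=[
    [[0,0,0,0,0,-0.004,0.7],[0,0,0,0,0,0,0.73],[0,0,0,0,0,0,0.8],[0,0,0,0,0,0,0.9],[0,0,0,0,0,0,0.95],[0,0,0,0,0,0,0.95],[0,0,0,0,0,0,0.95],[0,0,0,0,0,-0.05,0.95],[0,0,0,0,0,-0.1,0.95],[0,0,0,0,0,-0.14,0.95],[0,0,0,0,0,-0.14,0.95],[0,0,0,0,0,-0.14,0.95],[0,0,0,0,0,-0.14,0.95],[0,0,0,0,0,-0.1,0.95]],
  ],
)

```text
clock: 35.17
position: [0.5206, -0.2094, 0.2069]
ee_rot: [0.883, 0.469, 0.0, -0.001]
ft_force: [0.0, -0.0, -0.2]
grip_width: 0.952
grasp_force: 0.0
```

Call:
send_rows(
  plan=[
    [[0,0,0,-0.06,0.06,0,0.95],[0,0,0,-0.1,0.08,0,0.95],[0,0,0,-0.12,0.08,0,0.95],[0,0,0,-0.12,0.08,0,0.95],[0,0,0,-0.12,0.08,0,0.95],[0,0,0,-0.12,0.08,0,0.95],[0,0,0,-0.12,0.08,0,0.95],[0,0,0,-0.12,0.08,0,0.95],[0,0,0,-0.06,0.04,0,0.95],[0,0,0,0,0,0,0.95],[0,0,0,0,0,0,0.95],[0,0,0,0,0,0,0.95]],
  ],
)

```text
clock: 36.17
position: [0.5251, -0.4376, 0.2036]
ee_rot: [0.883, 0.47, -0.0, -0.002]
ft_force: [-0.5, 0.1, 0.7]
grip_width: 0.949
grasp_force: 0.0
```

```bash
python3 -c "
from h import *
go(.5,-.4,.2)
t=snap('top','t13');s=snap('scene','s13')
cv2.imwrite('pics/v13.png',np.hstack([cv2.resize(s[130:280,220:350],None,fx=3,fy=3.0),cv2.resize(t[170:250,220:360],(410,450),interpolation=cv2.INTER_CUBIC)]))"
```

```text
clk 36.2 pos [ 0.5251 -0.4376  0.2036] jaw -34.0 tilt [-0.002  0.003 -1.   ] turn units 0.000 shift units after turn [ 0.086 -0.209  0.019] grip 0.949 0.0 j7 0.40
```

View pics/v13.png

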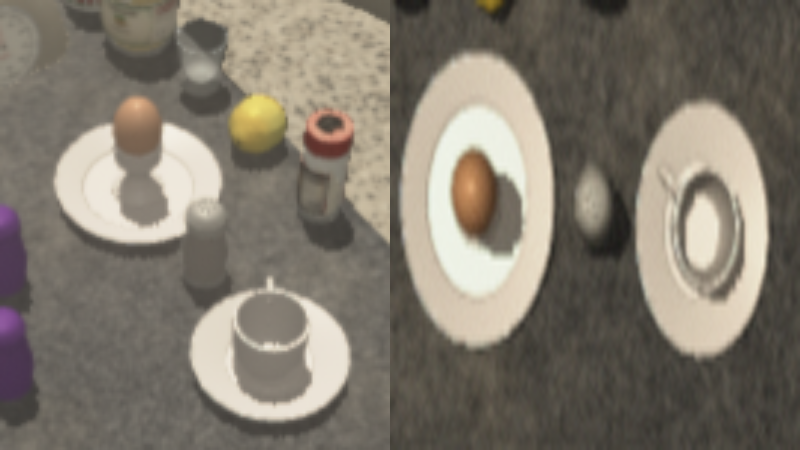

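Run:
```python
from h import *
np.set_printoptions(precision=4,suppress=True)
print("coffee",at("top",(327.2,210.8),.063),at("scene",(220+270/3-.3,130+322/3-.3),.063))
sh=(at("top",(289.3,206.0),.082)+at("scene",(220+206/3-.3,130+212/3-.3),.080))/2
P=np.array([.5325,.01]);S=np.array([.520,-.2093]);u=(S-P)/np.linalg.norm(S-P);d=sh[:2]-P
print("shaker",sh,"along",d@u,"across",d@[-u[1],u[0]])
print("egg",at("top",(248.4,203.7),.085))
```

```text
coffee [ 0.5161 -0.2058  0.063 ] [ 0.5161 -0.2105  0.063 ]
shaker [ 0.5279 -0.1007  0.081 ] along 0.11074472424745656 across 0.0017267492079170003
egg [0.5316 0.01   0.085 ]
```

```bash
python3 -c "
from workcell import job
print(job.hand_in())"
```

```text
the job is handed in; nothing more can be done
None
```

I handed in the finished job: the last pictures show the egg point up in the egg cup on the plate, the coffee cup in the saucer's well about 4 mm off centre, and the pepper shaker about 2 mm from the midpoint; no verdict came back.

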